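# Seat a model lorry cab in the sloping assembly jig and latch it

### The job

Put the model lorry cab into the pocket of the sloping assembly jig, nose towards the tall end stop, so that it lies fully home, flat and square on the pocket's floor; the model is delicate, so feel your way and do not force it. Then swing the jig's latch arm across its nose until it is closed in its catch, and let go. Leave the other models, jars and tools where they are.

Things in the scene. Friction and masses are not known exactly. Their poses are not given: they have to be found in the camera images.
- cab: Olive model lorry cab, 80-150 g, upright. Origin: underside, 52 mm behind the nose; x to the nose, z up. Running boards x -45..6 mm, 56 wide, 8 thick; tongue x 6..52, 36 wide, 8 thick, with a dark bumper on it x 26..52, top at z 13; cabin x -40..0, 46 wide, z 8..44; bonnet x 0..26, 28 wide, top at z 24. The plain flatbed of the same colour is not it.
- cab_nose (a point): Middle of the front lower edge of the cab, at (52, 0, 0) mm in the cab's frame.
- cab_grip (a point): Good TCP point for a grasp across the cabin's 46 mm width: (-20, 0, 30) mm in the cab's frame, mid-cabin.
- bed: Fixed sloping plywood bed of the jig, 170 x 120 mm, tilted 30 degrees, middle 85 mm above the bench. Origin: centre of its upper face; z square to the face, x level, along the pocket to its end stop, y straight up the slope. A pocket plate is clamped rigidly on it, floor 4 mm above the face, centred on y = 0. The pocket has the cab's outline, 1.5 mm clearance all round; cab x lies along bed x.
- slot_mid (a point): Bed point (-15, 0, 4) mm: the seated cab's origin lies here, plus or minus up to 12 mm along bed x. The plate is set differently each time and this setting is NOT measured (the point does not move with it): see it, or feel for the end stop with the cab's nose. Forcing the cab breaks it. Side and tail walls stand 5 mm above the pocket floor, 10 to 14 mm thick.
- slot_stop (a point): Bed point (38.5, 0, 18) mm: top edge of the end stop's inner face in the plate's middle setting (it too is off by up to 12 mm along bed x, with the plate). The stop closes the pocket's nose end: 40 mm wide, 10 mm thick, 14 mm above the pocket floor, so 9 mm above the other walls.
- latch (a joint): Latch angle, rad: 0 = closed, arm along bed +y over the bumper, in its catch (hard stop); grows as it swings away in the bed's plane, 1.57 = arm along bed +x. Starts 1.15 to 1.5. It rides on the pocket plate, so its place shifts with the plate: it turns square to the bed face about a post 44 mm ahead (bed x) of the seated cab's origin, at bed y -40 mm.
- slot_latch (a point): Bed point (29, 60, 55) mm: top of the latch's round black knob when closed, with the plate in its middle setting (also off by up to 12 mm). Knob: diameter 12, 28 tall, 100 mm from the pivot. Steel arm 10 wide, 19 to 27 mm above the bed face: 2 mm over a seated bumper, blocked by a proud cab; stays where left (0.5 N at the knob). Catch: hook at bed y 31..43, 34 mm tall, open to +x.
- flatbed: Bystander: model flatbed body, 120 x 44 x 34 mm, near the cab on its right side. Origin under its centre.
- chassis: Bystander: black model ladder chassis, 170 x 80 x 16 mm. Origin under its centre.
- jar_a: Bystander: paint jar, diameter 34 mm, 48 mm tall, in front of the cab. Origin under its centre.
- jar_b: Bystander: paint jar of the same size, beside the jig. Origin under its centre.
- jar_c: Bystander: paint jar of the same size. Origin under its centre.
- wheel: Bystander: rubber model wheel lying flat, diameter 44 mm, 14 mm tall. Origin under its centre.
- brush: Bystander: paint brush lying flat, 170 mm long. Origin under its middle.

How it is judged:
On the way, in this order (a step that is already met when the one before it is completed fails the run):
1. the cab lies home, flat and square in the pocket, nose to the stop (z of cab in the frame of bed between 0.001 and 0.0065 m and angle between the z axis of cab and the z axis of bed, either way round below 0.045 rad and angle between the x axis of cab and the x axis of bed, either way round below 0.08 rad and y of cab in the frame of bed between -0.005 and 0.005 m and x of cab in the frame of bed between -0.033 and 0.003 m and x of cab_nose in the frame of bed above 0.015 m), for 0.2 s.
2. with the cab still home, the latch is swung closed (all of step 1 and value of joint latch below 0.07 rad), for 0.2 s.
At the end, for the whole second after the job is handed in: The cab is at rest in the pocket, nose to the stop: underside 1 to 6.5 mm above the bed face (the pocket floor is at 4 mm), flat within 0.045 rad, square within 0.08 rad, within 5 mm of the bed's middle line, origin at bed x -33 to 3 mm; the latch is closed to under 0.07 rad; all released (all of step 2 and linear speed of cab below 0.02 m/s and angular speed of cab below 0.2 rad/s); the robot touches nothing.
It fails at once if the delicate cab is forced against the jig with over 80 N (contact force between cab and bed above 80 N).
It fails at once if another model, a jar, the wheel or the brush is moved more than 25 mm (distance of any of flatbed, chassis, jar_a, jar_b, jar_c, wheel, brush from where it was at the start of the episode above 0.025 m).
It also fails if it takes over 50 s, if anything falls off the work surface, if the arm or the gripper's body presses on something with over 40 N, if the wrist force passes 120 N, or if a joint passes its speed limit or range.

### The arm

A 6-joint arm with a two-finger parallel gripper is mounted at the origin on the work surface. World frame = base frame: x ahead of the robot, y to its left, z up, the work surface at z = 0. Lengths are in m, angles in rad, forces in N, time in s.
With the tool pointing down it reaches from about 0.25 to 0.8 m from the base axis. Payload 8.5 kg.
Tool frame: the origin (TCP) lies between the finger pads, 19 mm behind the fingertips; this is the grasp point; z points along the fingers, y is the line along which they close (so a half turn about z gives the same grasp; the last joint's range is limited). The gripper opens to 85 mm and grips with 20 to 120 N. Pads are 22 mm wide; open, the fingers measure 114 mm over their backs; the gripper's body (76 mm by 85 mm) begins 54 mm behind the grasp point. The pads swing forward as they close: fully open they stand 13 mm farther back than shut.
Start: joints at [-1.315, 0.238, -0.013, 1.319, 0, 1.571], TCP at [0.133, -0.508, 0.25] pointing down, gripper open.
Joint ranges: [-2.66, 2.66], [-1.03, 1.9], [-1.14, 1.46], [-1.82, 2.27], [-1.45, 1.34], [-3.14, 3.14]. Speed limits (rad/s): [2.22, 2.22, 2.79, 3.14, 3.14, 3.14].

### API

Orientations are given as a unit quaternion [w, x, y, z].
In Python, from bench import readout, imaging, job gives the robot as it stands. The module is installed in compiled form; this text tells all that it offers.
- The arm moves only by the tool step_arm, never from a script. Its argument "motion" is a list of rows, each a list of 7 numbers: the turn, a rotation vector about the tool's x, y, z in units of 6 degrees (1.0 is 6 degrees), then the shift along the tool's x, y, z in units of 25 mm (1.0 is 25 mm), then the finger opening in mm, from 0 to 85.4. A call has 1 to 20 rows; each row shifts and turns the commanded pose from where the row before left it, along the tool's axes as they then stand; what a row does not reach is not made up. A row lasts 1/12 s, in which the tool goes at most 41.7 mm and 7.16 degrees, less where a joint would pass 70% of its speed; a pose out of reach is approached as far as the arm can. A call is refused whole if a number of a shift passes 1 or a number of a turn 1, either way. A call with a gripper value outside its range is refused whole. The fingers move at their own pace and stop on an object; "newtons" is the grip in N (left out, the last holds). Time passes only in rows, so rows that do not move let the fingers close. It gives the time, the measured TCP pose, the force, the opening and the grip force at its end, in the units of the state.
- readout.sense(): the state, without advancing time (a new reading comes with each control period).
- imaging.read_camera(name): name is "scene" or "top"; returns the picture (420x560x3 uint8, red, green, blue); there is no depth.
- imaging.camera_info(name): a dict with "fx", "fy", "cx", "cy" (pixels), "R" (3x3) and "t" (3): a world point X has camera coordinates R X + t. Camera axes: x right, y down, z forward; pixel columns grow to the right and rows downward; lengths in m; the calibration is good to about 2 mm. A picture is of the moment at which its call begins. camera_info takes no time and is no camera call.
- job.close_job(): hands the job in; it is judged then, once.
The state is a dict: "t": time; "joint_pos": joint angles; "qvel": joint speeds; "effort": joint torques, N m; "tool_pos": TCP position; "orientation": TCP orientation; "wrist_force": force on the tool from outside, world axes, zero at the start; "moment": the same for the moment, N m; "finger_gap": opening from 0.0 (shut) to 1.0 (fully open); "gripper_force": force on a finger pad.
Only numpy, scipy, OpenCV 4.12 (cv2) and the standard library are available. Lean on these libraries where they do the work, as an engineer would, in place of code of your own. Each camera call takes 0.05 s, during which the arm holds its last target. There are 200 camera calls.

## Working session

There is one attempt and no reset: what is moved stays moved. The work goes in short steps, Python scripts to look and compute and a tool call to move; the robot and the scene stay as the last step left them, time stands still between calls to the robot, and variables do not carry over. Pictures are saved under pics/ and viewed, at most 10 in all, crops included, and the job is handed in when it is done.

Besides the shell and the picture viewer there is one more tool, called after ">>>" by a JSON object that holds its "method" and its "body", one argument or row to a line. step_arm: Moves the arm, as the interface text tells. Its arguments: {"type":"object","properties":{"motion":{"type":"array"},"newtons":{"type":"number"}},"required":["motion"]}

```bash
mkdir -p pics
python3 - <<'E'
from bench import readout, imaging
import cv2
for n in("scene","top"):
    im=imaging.read_camera(n); cv2.imwrite(f"pics/{n}0.png",cv2.resize(im[:,:,::-1],None,fx=1.4,fy=1.4,interpolation=cv2.INTER_CUBIC)); cv2.imwrite(f"raw_{n}.png",im[:,:,::-1])
    print(n,imaging.camera_info(n))
print(readout.sense())
E
```

```text
scene {'fx': 457.45607951440303, 'fy': 457.45607951440303, 'cx': 278.7698090663216, 'cy': 205.5070481331887, 'R': array([[-0.20366901,  0.97903016,  0.00434384],
       [ 0.6067115 ,  0.12969475, -0.78427064],
       [-0.76838798, -0.15709617, -0.62040366]]), 't': array([ 0.11142557, -0.2410897 ,  1.55056136])}
top {'fx': 499.5632647779391, 'fy': 499.5632647779391, 'cx': 277.8318268722342, 'cy': 203.07521061255636, 'R': array([[ 0.02440751, -0.99969318, -0.00422021],
       [-0.9835546 , -0.02325738, -0.17910737],
       [ 0.17895426,  0.00852237, -0.98382048]]), 't': array([-0.00712662,  0.56368161,  1.233634  ])}
{'t': 0.1, 'joint_pos': array([-1.31498100e+00,  2.38717903e-01, -1.41602414e-02,  1.31918344e+00,
        2.32500932e-05,  1.57075634e+00]), 'qvel': array([-0.00131863, -0.00127006,  0.00150527,  0.00061943, -0.00173029,
       -0.00072784]), 'effort': array([-2.25896569e-03, -5.39720714e+01,  3.46998775e+01,  1.33868284e-02,
       -1.23737723e-04, -4.16173762e-08]), 'tool_pos': array([ 0.13276391, -0.50758622,  0.24944718]), 'orientation': array([-6.28945396e-04,  9.91828213e-01,  1.27578975e-01, -6.91549933e-05]), 'wrist_force': array([-0.32398633, -0.08717715,  0.04966047]), 'moment': array([0.02925109, 0.05364034, 0.04170978]), 'gripper_force': 0.0, 'finger_gap': 1.0007223522603808}
```

View pics/scene0.png

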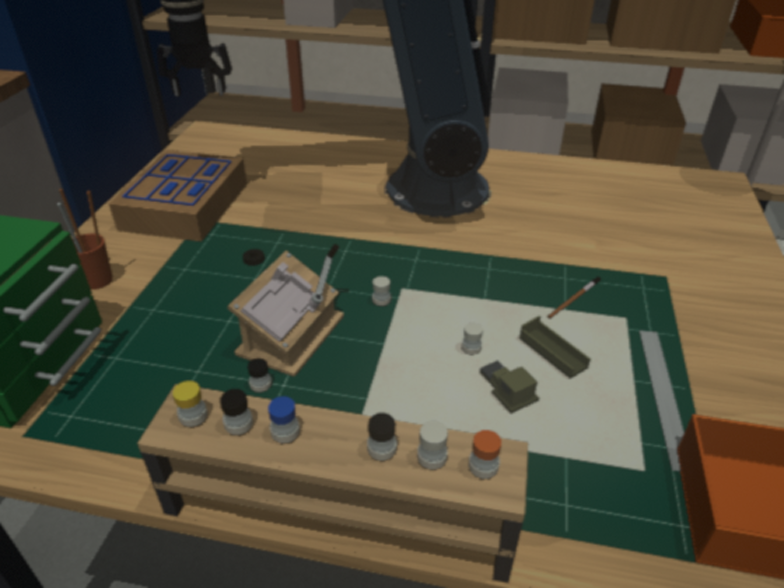

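View pics/top0.png

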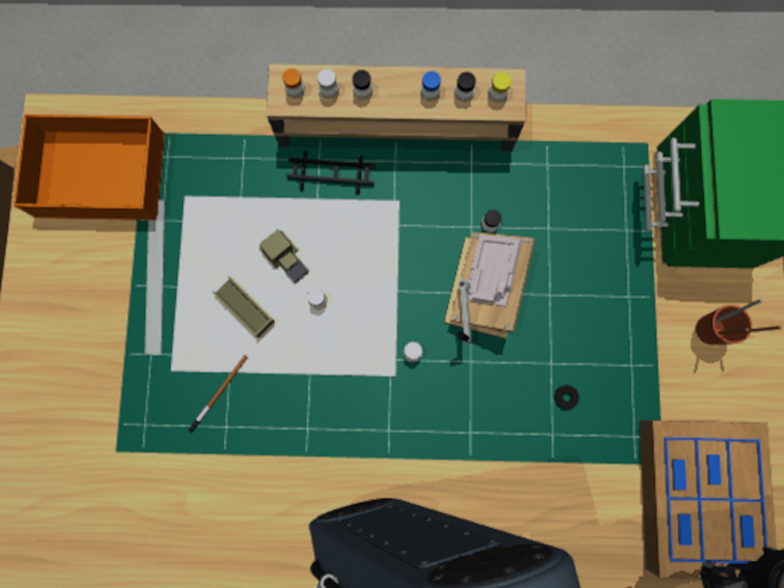

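Run:
```python
import cv2,numpy as np
def crop(n,x,y,w,h,s):
    im=cv2.imread(f"raw_{n}.png")[y:y+h,x:x+w]
    im=cv2.resize(im,None,fx=s,fy=s,interpolation=cv2.INTER_CUBIC)
    im=cv2.convertScaleAbs(im,alpha=1.3,beta=10)
    for i in range(0,w,10): cv2.putText(im,str(x+i),(i*s,8),0,.3,(0,0,255),1); cv2.line(im,(i*s,10),(i*s,14),(0,0,255),1)
    for i in range(0,h,10): cv2.putText(im,str(y+i),(0,i*s+3),0,.3,(0,255,255),1)
    return im
# jig, cab
a=crop("top",312,155,80,100,5); b=crop("scene",155,170,100,100,4)
cv2.imwrite("pics/jig.png",np.hstack([a,cv2.copyMakeBorder(b,0,100,0,0,0)]))
a=crop("top",180,160,50,50,8); b=crop("scene",338,250,50,50,8)
cv2.imwrite("pics/cab.png",np.hstack([a,b]))
```

```text
(no output)
```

View pics/jig.png

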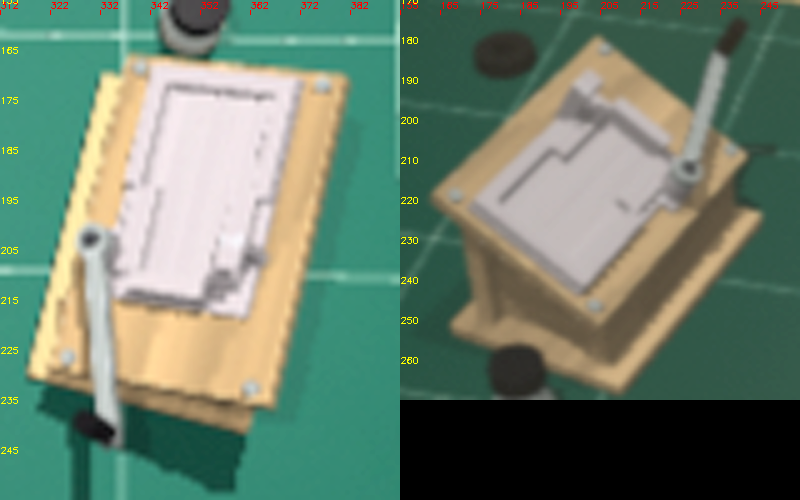

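View pics/cab.png

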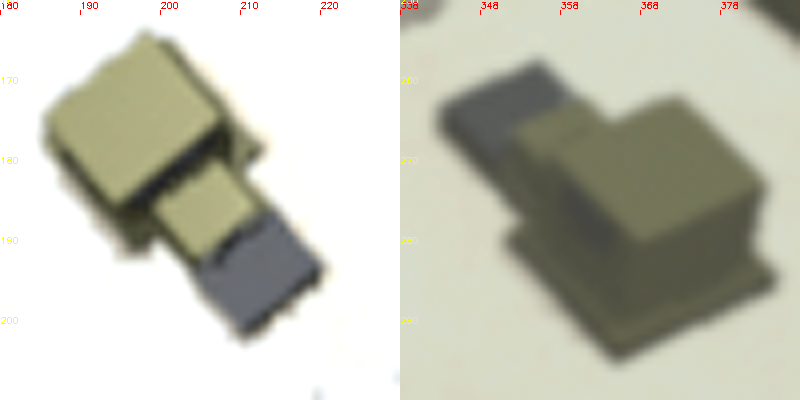

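```bash
cat > h.py <<'E'
import numpy as np
from bench import readout, imaging
from scipy.spatial.transform import Rotation as Ro
from scipy.optimize import least_squares
CI={n:imaging.camera_info(n) for n in("top","scene")}
def proj(n,X):
    c=CI[n]; p=np.asarray(X)@c["R"].T+c["t"]
    return np.c_[c["fx"]*p[:,0]/p[:,2]+c["cx"],c["fy"]*p[:,1]/p[:,2]+c["cy"]]
def bedR(psi): return (Ro.from_euler('z',psi)*Ro.from_euler('x',np.pi/6)).as_matrix()
E
cat > fit.py <<'E'
from h import *
T=lambda L,ox,oy,s,bx=0:np.array([[ox+(x-bx)/s-.4,oy+y/s-.4] for x,y in L])
jt=T([(138,67),(322,85),(252,388),(67,357),(92,240),(82,421)],312,155,5)
js=T([(595,306),(455,195),(605,47),(733,149),(686,170),(738,22)],155,170,4,400)
def pts(p):
    X,Y,psi,a,b,d,th=p; c=-15+d+44
    L=np.array([(-a,-b,0),(-a,b,0),(a,b,0),(a,-b,0),(c,-40,.028e3),(c+100*np.sin(th),-40+100*np.cos(th),55)])/1000
    return L@bedR(psi).T+[X,Y,.085]
f=lambda p:np.r_[proj("top",pts(p))-jt,proj("scene",pts(p))-js].ravel()
for s in(2.9,3.4):
    r=least_squares(f,[.35,-.2,s,75,50,0,1.3],x_scale=[.1,.1,.1,10,10,10,.1],loss="soft_l1")
    print(r.cost,np.round(r.x,4)); print(np.round(f(r.x).reshape(-1,2),1).tolist())
ct=T([(222,122),(120,205),(45,120),(147,33),(322,265),(243,332),(255,205),(205,262),(263,150)],180,160,8)
cs=T([(558,155),(680,95),(767,187),(640,242),(435,106),(540,60),(777,275),(618,357)],338,250,8,400)
CT=np.array([(0,23,44),(0,-23,44),(-40,-23,44),(-40,23,44),(52,18,13),(52,-18,13),(26,14,24),(26,-14,24),(6,28,8)])/1e3
CS=np.array([(0,23,44),(0,-23,44),(-40,-23,44),(-40,23,44),(52,18,13),(52,-18,13),(-45,-28,4),(-45,28,4)])/1e3
W=lambda P,p:P@Ro.from_euler('z',p[2]).as_matrix().T+[p[0],p[1],p[3]]
g=lambda p:np.r_[proj("top",W(CT,p))-ct,proj("scene",W(CS,p))-cs].ravel()
r=least_squares(g,[.4,.2,-2.4,0],loss="soft_l1"); print(r.cost,np.round(r.x,4)); print(np.round(g(r.x).reshape(-1,2),1).tolist())
E
python3 fit.py
```

```text
1.1981051695383909 [ 0.5715 -0.1751  2.91   78.4165 50.5119 -7.7683  1.2273]
[[0.2, 0.0], [0.2, 0.0], [-0.0, 0.4], [0.0, 0.3], [-0.4, -0.4], [0.3, -0.4], [0.2, 0.0], [-0.1, -0.0], [-0.2, 0.4], [-0.4, 0.1], [0.7, -0.7], [0.3, 0.2]]
1.1981051695381149 [ 0.5715 -0.1751  2.91   78.4165 50.5119 -7.7683  1.2273]
[[0.2, 0.0], [0.2, 0.0], [-0.0, 0.4], [0.0, 0.3], [-0.4, -0.4], [0.3, -0.4], [0.2, 0.0], [-0.1, -0.0], [-0.2, 0.4], [-0.4, 0.1], [0.7, -0.7], [0.3, 0.2]]
4.432148313948286 [ 0.6217  0.209  -2.4037 -0.0029]
[[0.4, -0.4], [-0.5, 0.5], [-0.7, -0.1], [0.1, -0.4], [0.5, 0.0], [-0.1, 0.4], [0.9, 0.4], [-1.0, 0.1], [0.0, -0.3], [-1.3, -0.6], [-0.3, -0.6], [0.7, -0.8], [0.1, 0.3], [0.4, -0.0], [-0.4, 0.2], [0.0, 1.2], [0.2, 0.8]]
```

>>> {"method": "step_arm", "body": {
  "motion": [
    [0, 0, -0.92, 0, 0, 0, 64],
    [0, 0, -0.92, 0, 0, 0, 64],
    [0, 0, -0.92, 0, 0, 0, 64],
    [0, 0, -0.92, 0, 0, 0, 64],
    [0, 0, -0.92, 0, 0, 0, 64],
    [0, 0, 0, 0.98, -0.23, 0, 64],
    [0, 0, 0, 0.98, -0.23, 0, 64],
    [0, 0, 0, 0.98, -0.23, 0, 64],
    [0, 0, 0, 0.98, -0.23, 0, 64],
    [0, 0, 0, 0.98, -0.23, 0, 64],
    [0, 0, 0, 0.98, -0.23, 0, 64],
    [0, 0, 0, 0.98, -0.23, 0, 64],
    [0, 0, 0, 0.98, -0.23, 0, 64],
    [0, 0, 0, 0.98, -0.23, 0, 64],
    [0, 0, 0, 0.98, -0.23, 0, 64],
    [0, 0, 0, 0.98, -0.23, 0, 64],
    [0, 0, 0, 0.98, -0.23, 0, 64],
    [0, 0, 0, 0.98, -0.23, 0, 64],
    [0, 0, 0, 0.98, -0.23, 0, 64],
    [0, 0, 0, 0.98, -0.23, 0, 64]
  ]
}}

```text
t: 1.77
tool_pos: [0.3472, -0.1957, 0.2499]
orientation: [-0.0, 0.933, 0.36, -0.0]
wrist_force: [-0.3, -0.9, 0.6]
finger_gap: 0.747
gripper_force: 0.0
```

>>> {"method": "step_arm", "body": {
  "motion": [
    [0, 0, 0, 0.98, -0.23, 0, 64],
    [0, 0, 0, 0.98, -0.23, 0, 64],
    [0, 0, 0, 0.98, -0.23, 0, 64],
    [0, 0, 0, 0.98, -0.23, 0, 64],
    [0, 0, 0, 0.98, -0.23, 0, 64],
    [0, 0, 0, 0.98, -0.23, 0, 64],
    [0, 0, 0, 0.98, -0.23, 0, 64],
    [0, 0, 0, 0.98, -0.23, 0, 64],
    [0, 0, 0, 0.98, -0.23, 0, 64],
    [0, 0, 0, 0.98, -0.23, 0, 64],
    [0, 0, 0, 0.98, -0.23, 0, 64],
    [0, 0, 0, 0.98, -0.23, 0, 64],
    [0, 0, 0, 0.98, -0.23, 0, 64],
    [0, 0, 0, 0.98, -0.23, 0, 64],
    [0, 0, 0, 0.98, -0.23, 0, 64],
    [0, 0, 0, 0.98, -0.23, 0, 64],
    [0, 0, 0, 0.98, -0.23, 0, 64],
    [0, 0, 0, 0.98, -0.23, 0.5, 64],
    [0, 0, 0, 0.98, -0.23, 0.5, 64],
    [0, 0, 0, 0, 0, 0, 64]
  ]
}}

```text
t: 3.43
tool_pos: [0.6187, 0.2, 0.2211]
orientation: [-0.001, 0.932, 0.362, -0.002]
wrist_force: [-2.4, -0.9, -1.6]
finger_gap: 0.753
gripper_force: 0.0
```

```bash
cat >> h.py <<'E'
def go(pos,R):
    "shift (tool axes now, and after the turn) and turn, in move units, to reach pos,R"
    s=readout.sense(); q=s["orientation"]; Rc=Ro.from_quat(np.r_[q[1:],q[0]]).as_matrix()
    d=np.asarray(pos)-s["tool_pos"]
    print("turn",np.round(Ro.from_matrix(Rc.T@R).as_rotvec(degrees=True)/6,3),"shift now-axes",np.round(Rc.T@d/.025,3),"after-turn axes",np.round(R.T@d/.025,3))
    print("t",round(s["t"],2),"q",np.round(s["joint_pos"],3),"pos",np.round(s["tool_pos"],4),"F",np.round(s["wrist_force"],2),"gap",round(s["finger_gap"]*85.4,1),"grip",round(s["gripper_force"],1))
CAB=(.6217,.209,-2.4037)
def down(yawx): return Ro.from_euler('z',yawx).as_matrix()@np.diag([1,-1,-1])
E
python3 - <<'E'
from h import *
R=Ro.from_euler('z',CAB[2]).as_matrix()
go(R@[-.02,0,.032]+[CAB[0],CAB[1],0],down(CAB[2]+np.pi))
# pocket check
P=np.array([.5715,-.1751,.085]);B=bedR(2.91)
for d in(-11,-8,-5):
    L=np.array([(-15+d-46.5,29.5,9),(-15+d-46.5,-29.5,9),(38.5+d,20,18),(38.5+d,-20,18),(48.5+d,-20,18)])/1e3@B.T+P
    print(d,np.round((proj("top",L)+.4-[312,155])*5).tolist(),np.round((proj("scene",L)+.4-[155,170])*4+[400,0]).tolist())
E
```

```text
turn [-0.021  0.025  0.018] shift now-axes [ 1.15  -0.168  7.563] after-turn axes [ 1.13  -0.187  7.566]
t 3.43 q [3.120e-01 4.690e-01 2.610e-01 1.366e+00 1.000e-03 2.714e+00] pos [0.6187 0.2    0.2211] F [-2.38 -0.93 -1.58] gap 64.3 grip 0.0
-11 [[275.0, 86.0], [167.0, 76.0], [205.0, 271.0], [131.0, 261.0], [126.0, 280.0]] [[495.0, 204.0], [577.0, 269.0], [609.0, 108.0], [662.0, 149.0], [670.0, 140.0]]
-8 [[273.0, 92.0], [165.0, 81.0], [203.0, 277.0], [130.0, 266.0], [125.0, 286.0]] [[498.0, 200.0], [580.0, 265.0], [612.0, 105.0], [664.0, 147.0], [673.0, 137.0]]
-5 [[272.0, 98.0], [164.0, 87.0], [202.0, 283.0], [128.0, 272.0], [123.0, 291.0]] [[501.0, 197.0], [583.0, 262.0], [614.0, 102.0], [667.0, 144.0], [675.0, 134.0]]
```

>>> {"method": "step_arm", "body": {
  "motion": [
    [0, 0, -1, 0, 0, 0.15, 64],
    [0, 0, -1, 0, 0, 0.15, 64],
    [0, 0, -1, 0, 0, 0.15, 64],
    [0, 0, -1, 0, 0, 0.15, 64],
    [0, 0, -1, 0, 0, 0.15, 64],
    [0, 0, -1, 0, 0, 0.15, 64],
    [0, 0, -1, 0, 0, 0.15, 64],
    [0, 0, -1, 0, 0, 0.15, 64],
    [0, 0, -1, 0, 0, 0.15, 64],
    [0, 0, -1, 0, 0, 0.15, 64],
    [0, 0, -1, 0, 0, 0.15, 64],
    [0, 0, -1, 0, 0, 0.15, 64],
    [0, 0, -1, 0, 0, 0.15, 64],
    [0, 0, -1, 0, 0, 0.15, 64],
    [0, 0, -1, 0, 0, 0.15, 64],
    [0, 0, -1, 0, 0, 0.15, 64],
    [0, 0, -1, 0, 0, 0.15, 64],
    [0, 0, -1, 0, 0, 0.15, 64],
    [0, 0, -1, 0, 0, 0.15, 64],
    [0, 0, -1, 0, 0, 0.15, 64]
  ]
}}

```text
t: 5.1
tool_pos: [0.6174, 0.1964, 0.1498]
orientation: [-0.0, 0.152, 0.988, -0.0]
wrist_force: [0.3, -1.2, -0.2]
finger_gap: 0.75
gripper_force: 0.0
```

>>> {"method": "step_arm", "body": {
  "motion": [
    [0, 0, -1, 0, 0, 0.15, 64],
    [0, 0, -1, 0, 0, 0.15, 64],
    [0, 0, -1, 0, 0, 0.15, 64],
    [0, 0, -1, 0, 0, 0.15, 64],
    [0, 0, -1, 0, 0, 0.15, 64],
    [0, 0, -1, 0, 0, 0.15, 64],
    [0, 0, -1, 0, 0, 0.15, 64],
    [0, 0, -1, 0, 0, 0.15, 64],
    [0, 0, -1, 0, 0, 0.15, 64],
    [0, 0, -1, 0, 0, 0.15, 64],
    [0, 0, 0, -0.56, 0.09, 0, 64],
    [0, 0, 0, -0.56, 0.09, 0, 64],
    [0, 0, 0, 0, 0, 0, 64]
  ]
}}

```text
t: 6.18
tool_pos: [0.6365, 0.2201, 0.1124]
orientation: [0.0, -0.361, 0.933, 0.0]
wrist_force: [-1.0, 0.2, 0.4]
finger_gap: 0.744
gripper_force: 0.0
```

Run:
```python
from h import *
import cv2
R=Ro.from_euler('z',CAB[2]).as_matrix()
go(R@[-.02,0,.032]+[CAB[0],CAB[1],0],down(CAB[2]))
```

```text
turn [0.001 0.007 0.002] shift now-axes [-0.061  0.069  3.215] after-turn axes [-0.064  0.069  3.215]
t 6.18 q [ 0.333  0.557  0.128  1.142  0.    -0.405] pos [0.6365 0.2201 0.1124] F [-0.96  0.2   0.37] gap 63.5 grip 0.0
```

>>> {"method": "step_arm", "body": {
  "motion": [
    [0, 0, 0, -0.06, 0.07, 0.4, 64],
    [0, 0, 0, 0, 0, 0.7, 64],
    [0, 0, 0, 0, 0, 0.7, 64],
    [0, 0, 0, 0, 0, 0.7, 64],
    [0, 0, 0, 0, 0, 0.5, 64],
    [0, 0, 0, 0, 0, 0.2, 64],
    [0, 0, 0, 0, 0, 0, 64],
    [0, 0, 0, 0, 0, 0, 40],
    [0, 0, 0, 0, 0, 0, 40],
    [0, 0, 0, 0, 0, 0, 40],
    [0, 0, 0, 0, 0, 0, 40],
    [0, 0, 0, 0, 0, 0, 40],
    [0, 0, 0, 0, 0, 0, 40]
  ],
  "newtons": 30
}}

```text
t: 7.27
tool_pos: [0.6359, 0.2215, 0.0333]
orientation: [0.001, -0.36, 0.933, -0.0]
wrist_force: [-1.6, -1.8, 5.2]
finger_gap: 0.536
gripper_force: 32.9
```

Run:
```python
from h import *
import cv2
go([.6365,.2225,.15],down(CAB[2]))
im=[]
for n,x,y in(("top",165,140),("scene",320,235)):
    a=imaging.read_camera(n)[y:y+80,x:x+80,::-1]; im.append(cv2.resize(a,None,fx=5,fy=5,interpolation=cv2.INTER_CUBIC))
cv2.imwrite("pics/grasp.png",np.hstack(im))
```

```text
turn [-0.004  0.01  -0.004] shift now-axes [-0.048  0.01  -4.666] after-turn axes [-0.043  0.012 -4.666]
t 7.27 q [ 0.335  0.617  0.02   0.973  0.    -0.402] pos [0.6359 0.2215 0.0333] F [-1.59 -1.81  5.17] gap 45.8 grip 32.9
```

View pics/grasp.png

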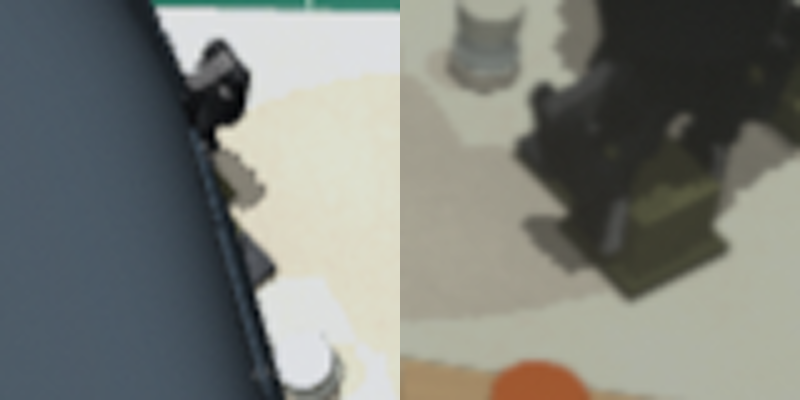

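>>> {"method": "step_arm", "body": {
  "motion": [
    [0, 0, 0, 0, 0, -0.2, 40],
    [0, 0, 0, 0, 0, -0.5, 40],
    [0, 0, 0, 0, 0, -0.9, 40],
    [0, 0, 0, 0, 0, -1, 40],
    [0, 0, 0, 0, 0, -1, 40],
    [0, 0, 0, 0, 0, -1, 40],
    [0, 0, 0, 0, 0, -1, 40],
    [0, 0, 0, 0, 0, -1, 40],
    [0, 0, 0, 0, 0, -0.7, 40],
    [0, 0, 0, 0, 0, -0.3, 40],
    [0, 0, 0, 0, 0, 0, 40]
  ]
}}

```text
t: 8.28
tool_pos: [0.6362, 0.2217, 0.2243]
orientation: [0.001, -0.36, 0.933, 0.0]
wrist_force: [-1.3, 0.6, -1.1]
finger_gap: 0.532
gripper_force: 32.2
```

```bash
cat >> h.py <<'E'
P=np.array([.5715,-.1751,.085]);B=bedR(2.91);RT=B@np.diag([1,-1,-1]);GRIP=np.array([-.019,0,.0333])
def bedgo(x,y,z):
    "go to cab origin at bed (x,y,z) mm"
    s=readout.sense(); q=s["orientation"]; Rc=Ro.from_quat(np.r_[q[1:],q[0]]).as_matrix()
    o=B.T@(s["tool_pos"]+Rc@np.diag([1,-1,-1])@(-GRIP)-P)*1e3
    print("cab origin in bed mm",np.round(o,1),"F bed",np.round(B.T@s["wrist_force"],2),"M",np.round(s["moment"],2))
    go(P+B@(np.array([x,y,z])/1e3+GRIP),RT)
E
python3 -c "
from h import *
bedgo(-31,0,40)"
```

```text
cab origin in bed mm [  38.8 -280.8  284.5] F bed [ 1.42 -0.77 -0.78] M [ 0.04 -0.06 -0.01]
turn [4.602 2.449 9.029] shift now-axes [ 10.256 -10.823   3.018] after-turn axes [ -3.125 -11.106   9.916]
t 8.28 q [ 0.335  0.507  0.332  1.393  0.    -0.402] pos [0.6362 0.2217 0.2243] F [-1.32  0.6  -1.06] gap 45.5 grip 32.2
```

>>> {"method": "step_arm", "body": {
  "motion": [
    [0.46, 0.245, 0.903, 0, 0, 0, 40],
    [0.46, 0.245, 0.903, 0, 0, 0, 40],
    [0.46, 0.245, 0.903, 0, 0, 0, 40],
    [0.46, 0.245, 0.903, 0, 0, 0, 40],
    [0.46, 0.245, 0.903, 0, 0, 0, 40],
    [0.46, 0.245, 0.903, 0, 0, 0, 40],
    [0.46, 0.245, 0.903, 0, 0, 0, 40],
    [0.46, 0.245, 0.903, 0, 0, 0, 40],
    [0.46, 0.245, 0.903, 0, 0, 0, 40],
    [0.46, 0.245, 0.903, 0, 0, 0, 40],
    [0, 0, 0, 0, 0, 0, 40]
  ]
}}

```text
t: 9.2
tool_pos: [0.6352, 0.2222, 0.2176]
orientation: [-0.034, 0.112, 0.958, -0.26]
wrist_force: [1.5, 1.2, -2.0]
finger_gap: 0.534
gripper_force: 32.2
```

>>> {"method": "step_arm", "body": {
  "motion": [
    [0, 0, 0, -0.14, -0.5, 0.44, 40],
    [0, 0, 0, -0.26, -0.92, 0.82, 40],
    [0, 0, 0, -0.26, -0.92, 0.82, 40],
    [0, 0, 0, -0.26, -0.92, 0.82, 40],
    [0, 0, 0, -0.26, -0.92, 0.82, 40],
    [0, 0, 0, -0.26, -0.92, 0.82, 40],
    [0, 0, 0, -0.26, -0.92, 0.82, 40],
    [0, 0, 0, -0.26, -0.92, 0.82, 40],
    [0, 0, 0, -0.26, -0.92, 0.82, 40],
    [0, 0, 0, -0.26, -0.92, 0.82, 40],
    [0, 0, 0, -0.26, -0.92, 0.82, 40],
    [0, 0, 0, -0.2, -0.7, 0.6, 40],
    [0, 0, 0, -0.1, -0.4, 0.3, 40],
    [0, 0, 0, 0, 0, 0, 40]
  ]
}}

```text
t: 10.37
tool_pos: [0.6268, -0.1423, 0.1506]
orientation: [-0.032, 0.112, 0.959, -0.257]
wrist_force: [0.4, 0.9, -0.8]
finger_gap: 0.536
gripper_force: 32.2
```

Run:
```python
from h import *
import cv2
bedgo(-31,0,20)
im=[]
for n,x,y in(("top",300,150),("scene",155,150)):
    a=imaging.read_camera(n)[y:y+110,x:x+100,::-1]; im.append(cv2.convertScaleAbs(cv2.resize(a,None,fx=4,fy=4,interpolation=cv2.INTER_CUBIC),alpha=1.3,beta=15))
cv2.imwrite("pics/hover.png",np.hstack(im))
```

```text
cab origin in bed mm [-27.2  -5.7  45.9] F bed [-0.15 -1.22 -0.19] M [ 0.58 -0.16  0.01]
turn [-0.011 -0.038  0.011] shift now-axes [-0.152 -0.23   1.032] after-turn axes [-0.149 -0.231  1.032]
t 10.37 q [-0.003  0.569  0.145  1.282 -0.509  0.263] pos [ 0.6268 -0.1423  0.1506] F [ 0.36  0.9  -0.78] gap 45.8 grip 32.2
```

View pics/hover.png

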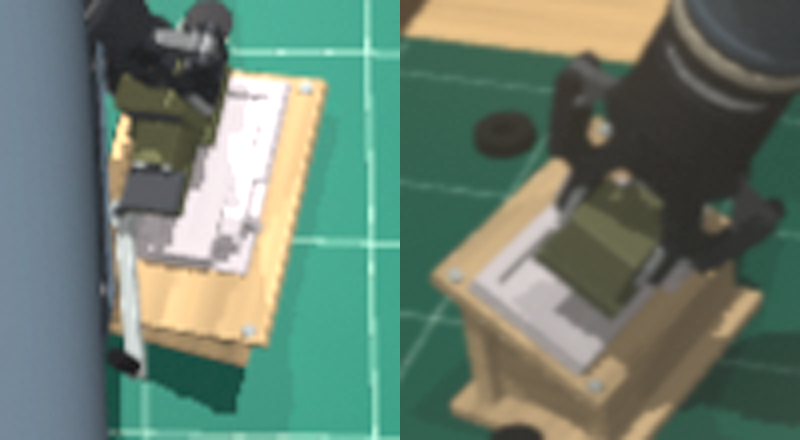

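>>> {"method": "step_arm", "body": {
  "motion": [
    [0, -0.04, 0, -0.15, -0.23, 0.3, 40],
    [0, 0, 0, 0, 0, 0.4, 40],
    [0, 0, 0, 0, 0, 0.4, 40],
    [0, 0, 0, 0, 0, 0.23, 40],
    [0, 0, 0, 0, 0, 0, 40],
    [0, 0, 0, 0, 0, 0, 40]
  ]
}}

```text
t: 10.97
tool_pos: [0.6265, -0.1616, 0.1247]
orientation: [-0.03, 0.111, 0.959, -0.258]
wrist_force: [0.4, 0.3, -1.2]
finger_gap: 0.532
gripper_force: 32.2
```

```bash
python3 -c "
from h import *
bedgo(-31,0,12.5)"
```

```text
cab origin in bed mm [-31.4  -2.4  14. ] F bed [-0.28 -0.96 -0.88] M [ 0.48 -0.17 -0.03]
turn [-0.015  0.007  0.017] shift now-axes [ 0.017 -0.099  0.059] after-turn axes [ 0.017 -0.099  0.059]
t 10.97 q [-0.032  0.579  0.095  1.2   -0.514  0.228] pos [ 0.6265 -0.1616  0.1247] F [ 0.36  0.32 -1.24] gap 45.5 grip 32.2
```

>>> {"method": "step_arm", "body": {
  "motion": [
    [0, 0, 0, 0.08, -0.1, 0.06, 40],
    [0, 0, 0, 0.08, 0, 0, 40],
    [0, 0, 0, 0.06, 0, 0, 40],
    [0, 0, 0, 0.04, 0, 0, 40],
    [0, 0, 0, 0, 0, 0, 40]
  ]
}}

```text
t: 11.38
tool_pos: [0.6197, -0.1629, 0.1256]
orientation: [-0.029, 0.111, 0.959, -0.258]
wrist_force: [0.6, -1.7, -1.6]
finger_gap: 0.534
gripper_force: 32.2
```

```bash
python3 -c "
from h import *
bedgo(-22,0,12.5)"
```

```text
cab origin in bed mm [-25.2   0.5  13.3] F bed [-0.97  0.52 -2.1 ] M [ 0.57 -0.11 -0.06]
turn [-0.013  0.02   0.01 ] shift now-axes [0.126 0.016 0.034] after-turn axes [0.126 0.016 0.035]
t 11.38 q [-0.034  0.566  0.074  1.189 -0.514  0.225] pos [ 0.6197 -0.1629  0.1256] F [ 0.6  -1.68 -1.56] gap 45.6 grip 32.2
```

>>> {"method": "step_arm", "body": {
  "motion": [
    [0, 0, 0, 0.04, 0, 0, 40],
    [0, 0, 0, 0.04, 0, 0, 40],
    [0, 0, 0, 0.02, 0, 0, 40],
    [0, 0, 0, 0, 0, 0, 40]
  ]
}}

```text
t: 11.72
tool_pos: [0.6174, -0.1624, 0.1253]
orientation: [-0.029, 0.111, 0.959, -0.258]
wrist_force: [0.3, 0.6, -0.6]
finger_gap: 0.537
gripper_force: 32.2
```

```bash
python3 -c "
from h import *
bedgo(-22,0,12.5)"
```

```text
cab origin in bed mm [-22.8   0.4  13.1] F bed [-0.17 -0.85 -0.17] M [ 0.59 -0.13  0.02]
turn [-0.013  0.017  0.011] shift now-axes [0.028 0.013 0.024] after-turn axes [0.028 0.013 0.024]
t 11.72 q [-0.033  0.563  0.067  1.186 -0.514  0.226] pos [ 0.6174 -0.1624  0.1253] F [ 0.32  0.6  -0.57] gap 45.9 grip 32.2
```

>>> {"method": "step_arm", "body": {
  "motion": [
    [0, 0, 0, 0.04, 0, 0, 40],
    [0, 0, 0, 0.02, 0, 0, 40],
    [0, 0, 0, 0, 0, 0, 40]
  ]
}}

```text
t: 11.97
tool_pos: [0.616, -0.1621, 0.1253]
orientation: [-0.029, 0.111, 0.959, -0.258]
wrist_force: [0.8, -0.0, -1.1]
finger_gap: 0.53
gripper_force: 32.2
```

>>> {"method": "step_arm", "body": {
  "motion": [
    [0, 0, 0, 0.04, 0, 0, 40],
    [0, 0, 0, 0, 0, 0, 40]
  ]
}}

```text
t: 12.13
tool_pos: [0.6157, -0.1619, 0.1256]
orientation: [-0.028, 0.111, 0.959, -0.258]
wrist_force: [4.3, -1.3, -2.5]
finger_gap: 0.534
gripper_force: 32.1
```

>>> {"method": "step_arm", "body": {
  "motion": [
    [0, 0, 0, 0.04, 0, 0, 40],
    [0, 0, 0, 0, 0, 0, 40]
  ]
}}

```text
t: 12.3
tool_pos: [0.6155, -0.1618, 0.1259]
orientation: [-0.028, 0.111, 0.959, -0.258]
wrist_force: [7.6, -2.5, -2.4]
finger_gap: 0.532
gripper_force: 32.0
```

>>> {"method": "step_arm", "body": {
  "motion": [
    [0, 0, 0, 0.04, 0, 0, 40],
    [0, 0, 0, 0, 0, 0, 40]
  ]
}}

```text
t: 12.47
tool_pos: [0.6153, -0.1617, 0.1263]
orientation: [-0.027, 0.111, 0.959, -0.258]
wrist_force: [8.4, -3.1, -1.4]
finger_gap: 0.532
gripper_force: 32.3
```

```bash
python3 -c "
from h import *
bedgo(-22,0,12.5)"
```

```text
cab origin in bed mm [-20.7   0.6  13.9] F bed [-8.86  0.24 -1.79] M [ 0.07 -1.91  1.03]
turn [-0.012  0.061 -0.014] shift now-axes [-0.059  0.024  0.06 ] after-turn axes [-0.059  0.024  0.06 ]
t 12.47 q [-0.032  0.556  0.057  1.179 -0.515  0.227] pos [ 0.6153 -0.1617  0.1263] F [ 8.38 -3.11 -1.43] gap 45.4 grip 32.3
```

>>> {"method": "step_arm", "body": {
  "motion": [
    [0, 0, 0, -0.16, 0.015, 0, 40],
    [0, 0, 0, 0, 0, 0.04, 40],
    [0, 0, 0, 0, 0, 0, 40]
  ]
}}

```text
t: 12.72
tool_pos: [0.6164, -0.1625, 0.1238]
orientation: [-0.03, 0.111, 0.959, -0.258]
wrist_force: [-0.2, -0.8, -1.1]
finger_gap: 0.534
gripper_force: 32.2
```

```bash
python3 -c "
from h import *
bedgo(-22.5,0,10)"
```

```text
cab origin in bed mm [-21.8  -0.1  11.6] F bed [ 0.05  0.12 -1.39] M [ 0.57 -0.12  0.01]
turn [-0.014  0.004  0.017] shift now-axes [-0.028 -0.006  0.062] after-turn axes [-0.028 -0.006  0.062]
t 12.72 q [-0.034  0.564  0.063  1.184 -0.514  0.226] pos [ 0.6164 -0.1625  0.1238] F [-0.23 -0.77 -1.15] gap 45.6 grip 32.2
```

>>> {"method": "step_arm", "body": {
  "motion": [
    [-0.01, 0, 0.015, -0.028, -0.005, 0.04, 40],
    [0, 0, 0, 0, 0, 0.04, 40],
    [0, 0, 0, 0, 0, 0.04, 40],
    [0, 0, 0, 0, 0, 0, 40]
  ]
}}

```text
t: 13.05
tool_pos: [0.6169, -0.1643, 0.1214]
orientation: [-0.029, 0.112, 0.959, -0.257]
wrist_force: [-0.3, 0.9, -1.6]
finger_gap: 0.535
gripper_force: 32.2
```

>>> {"method": "step_arm", "body": {
  "motion": [
    [0, 0, 0, 0, 0, 0.04, 40],
    [0, 0, 0, 0, 0, 0, 40]
  ]
}}

```text
t: 13.22
tool_pos: [0.617, -0.1648, 0.1208]
orientation: [-0.029, 0.112, 0.959, -0.257]
wrist_force: [-0.3, -0.4, -0.0]
finger_gap: 0.531
gripper_force: 32.3
```

```bash
python3 -c "
from h import *
bedgo(-22.5,0,4)"
```

```text
cab origin in bed mm [-23.    0.2   7.9] F bed [ 0.25  0.37 -0.24] M [ 0.52 -0.09 -0.01]
turn [-0.004  0.017 -0.005] shift now-axes [0.019 0.007 0.159] after-turn axes [0.018 0.007 0.159]
t 13.22 q [-0.037  0.565  0.059  1.174 -0.514  0.223] pos [ 0.617  -0.1648  0.1208] F [-0.34 -0.38 -0.02] gap 45.3 grip 32.3
```

>>> {"method": "step_arm", "body": {
  "motion": [
    [0, 0.015, 0, 0.015, 0.005, 0.04, 40],
    [0, 0, 0, 0, 0, 0.03, 40],
    [0, 0, 0, 0, 0, 0, 40]
  ]
}}

```text
t: 13.47
tool_pos: [0.6166, -0.1657, 0.1195]
orientation: [-0.03, 0.112, 0.959, -0.258]
wrist_force: [-0.1, -2.6, 0.6]
finger_gap: 0.531
gripper_force: 32.3
```

>>> {"method": "step_arm", "body": {
  "motion": [
    [0, 0, 0, 0, 0, 0.04, 40],
    [0, 0, 0, 0, 0, 0, 40]
  ]
}}

```text
t: 13.63
tool_pos: [0.6165, -0.1662, 0.1186]
orientation: [-0.03, 0.112, 0.959, -0.258]
wrist_force: [-0.1, -2.9, 1.8]
finger_gap: 0.535
gripper_force: 32.3
```

>>> {"method": "step_arm", "body": {
  "motion": [
    [0, 0, 0, 0, 0, 0.04, 40],
    [0, 0, 0, 0, 0, 0, 40]
  ]
}}

```text
t: 13.8
tool_pos: [0.6164, -0.1667, 0.1177]
orientation: [-0.03, 0.112, 0.959, -0.258]
wrist_force: [-0.5, -4.7, 2.4]
finger_gap: 0.535
gripper_force: 32.3
```

```bash
python3 -c "
from h import *
bedgo(-22.5,0,4)"
```

```text
cab origin in bed mm [-22.8   0.4   4.2] F bed [-0.57  5.23 -0.29] M [-0.6  -0.06 -0.03]
turn [-0.009  0.004 -0.008] shift now-axes [0.01  0.015 0.01 ] after-turn axes [0.01  0.015 0.01 ]
t 13.8 q [-0.04   0.567  0.054  1.167 -0.514  0.221] pos [ 0.6164 -0.1667  0.1177] F [-0.52 -4.68  2.36] gap 45.7 grip 32.3
```

>>> {"method": "step_arm", "body": {
  "motion": [
    [0, 0, 0, 0, -0.03, 0.02, 40],
    [0, 0, 0, 0, 0, 0.02, 40],
    [0, 0, 0, 0, 0, 0, 40]
  ]
}}

```text
t: 14.05
tool_pos: [0.6161, -0.1673, 0.1169]
orientation: [-0.03, 0.112, 0.959, -0.257]
wrist_force: [0.5, -1.7, -0.1]
finger_gap: 0.532
gripper_force: 32.3
```

>>> {"method": "step_arm", "body": {
  "motion": [
    [0, 0, 0, 0, 0, 0.04, 40],
    [0, 0, 0, 0, 0, 0, 40]
  ]
}}

```text
t: 14.22
tool_pos: [0.6162, -0.1675, 0.1166]
orientation: [-0.029, 0.112, 0.959, -0.257]
wrist_force: [-0.4, 2.3, 5.4]
finger_gap: 0.533
gripper_force: 32.9
```

```bash
python3 -c "
from h import *
bedgo(-22.5,0,4)"
```

```text
cab origin in bed mm [-22.8   0.5   2.9] F bed [0.89 0.81 5.77] M [ 0.27  0.29 -0.28]
turn [ 0.003  0.009 -0.002] shift now-axes [ 0.011  0.021 -0.044] after-turn axes [ 0.011  0.021 -0.044]
t 14.22 q [-0.042  0.567  0.051  1.162 -0.513  0.218] pos [ 0.6162 -0.1675  0.1166] F [-0.36  2.33  5.4 ] gap 45.6 grip 32.9
```

>>> {"method": "step_arm", "body": {
  "motion": [
    [0, 0, 0, 0, 0, 0.04, 40],
    [0, 0, 0, 0, 0, 0, 40]
  ]
}}

```text
t: 14.38
tool_pos: [0.6162, -0.1675, 0.1166]
orientation: [-0.029, 0.111, 0.96, -0.257]
wrist_force: [-1.0, 6.4, 12.3]
finger_gap: 0.532
gripper_force: 33.9
```

>>> {"method": "step_arm", "body": {
  "motion": [
    [0, 0, 0, 0, 0, 0, 64],
    [0, 0, 0, 0, 0, 0, 64],
    [0, 0, 0, 0, 0, 0, 64],
    [0, 0, 0, 0, 0, -0.2, 64],
    [0, 0, 0, 0, 0, -0.5, 64],
    [0, 0, 0, 0, 0, -0.8, 64],
    [0, 0, 0, 0, 0, -1, 64],
    [0, 0, 0, 0, 0, -1, 40],
    [0, 0, 0, 0, 0, -1, 20],
    [0, 0, 0, 0, 0, 0, 0]
  ]
}}

```text
t: 15.22
tool_pos: [0.6307, -0.1117, 0.217]
orientation: [-0.027, 0.112, 0.96, -0.257]
wrist_force: [-0.0, -0.4, 0.9]
finger_gap: 0.331
gripper_force: 0.0
```

Run:
```python
from h import *
import cv2
bedgo(-22.5,0,4)
o=(np.array([[-.0226,0,.004]]))
C=np.array([(0,23,44),(0,-23,44),(-40,-23,44),(-40,23,44),(52,18,13),(52,-18,13),(-45,28,8),(-45,-28,8)])/1e3
W=(C+o)@B.T+P
im=[]
for n,x,y in(("top",300,150),("scene",155,150)):
    a=imaging.read_camera(n)[y:y+110,x:x+100,::-1]; a=cv2.convertScaleAbs(cv2.resize(a,None,fx=4,fy=4,interpolation=cv2.INTER_CUBIC),alpha=1.3,beta=15)
    for u in (proj(n,W)-[x,y]+.4)*4: cv2.circle(a,tuple(int(v) for v in u),2,(0,0,255),-1)
    im.append(a)
cv2.imwrite("pics/placed.png",np.hstack(im))
```

```text
cab origin in bed mm [-24.3   0.7 118.5] F bed [-0.07  0.83  0.56] M [ 0.43 -0.11 -0.  ]
turn [ 0.012  0.056 -0.018] shift now-axes [0.089 0.027 4.584] after-turn axes [0.062 0.033 4.585]
t 15.22 q [ 0.043  0.541  0.27   1.449 -0.503  0.313] pos [ 0.6307 -0.1117  0.217 ] F [-0.04 -0.44  0.9 ] gap 28.2 grip 0.0
```

View pics/placed.png

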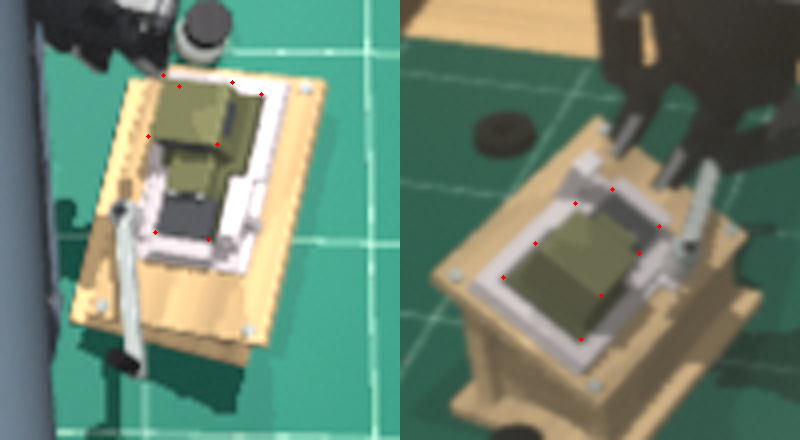

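```bash
cat >> h.py <<'E'
def knob(th,z,piv=(21.4,-40)):
    s=readout.sense(); print("tcp bed",np.round(B.T@(s["tool_pos"]-P)*1e3,1),"F bed",np.round(B.T@s["wrist_force"],1))
    go(P+B@(np.array([piv[0]+100*np.sin(th),piv[1]+100*np.cos(th),z])/1e3),RT)
E
python3 -c "
from h import *
knob(1.2273,110)"
```

```text
tcp bed [-42.1   0.4 148. ] F bed [ 0.8 -0.1 -0.9]
turn [ 0.002  0.019 -0.005] shift now-axes [6.309 0.265 1.507] after-turn axes [6.306 0.269 1.52 ]
t 15.32 q [ 0.041  0.543  0.264  1.444 -0.503  0.312] pos [ 0.6294 -0.1131  0.2134] F [-0.82 -0.17 -0.84] gap 13.3 grip 0.0
```

>>> {"method": "step_arm", "body": {
  "motion": [
    [0, 0.02, 0, 0.5, 0.03, 0, 40],
    [0, 0, 0, 0.9, 0.04, 0, 40],
    [0, 0, 0, 0.9, 0.04, 0.1, 40],
    [0, 0, 0, 0.9, 0.04, 0.2, 40],
    [0, 0, 0, 0.9, 0.04, 0.3, 40],
    [0, 0, 0, 0.9, 0.04, 0.3, 40],
    [0, 0, 0, 0.9, 0.04, 0.3, 40],
    [0, 0, 0, 0.4, 0, 0.3, 40],
    [0, 0, 0, 0, 0, 0, 40],
    [0, 0, 0, 0, 0, 0, 40]
  ]
}}

```text
t: 16.15
tool_pos: [0.4718, -0.0902, 0.1766]
orientation: [-0.031, 0.112, 0.959, -0.257]
wrist_force: [-0.4, 0.2, -0.5]
finger_gap: 0.468
gripper_force: 0.0
```

Run:
```python
from h import *
import cv2
knob(1.2273,55)
im=[]
for n,x,y in(("top",290,150),("scene",155,130)):
    a=imaging.read_camera(n)[y:y+110,x:x+100,::-1]; a=cv2.convertScaleAbs(cv2.resize(a,None,fx=4,fy=4,interpolation=cv2.INTER_CUBIC),alpha=1.3,beta=15); im.append(a)
cv2.imwrite("pics/knob.png",np.hstack(im))
```

```text
tcp bed [116.5  -5.9 109.2] F bed [ 0.5 -0.3 -0.4]
turn [-0.007 -0.029 -0.004] shift now-axes [-0.044  0.019  2.168] after-turn axes [-0.037  0.017  2.169]
t 16.15 q [ 0.098  0.317 -0.206  1.235 -0.492  0.379] pos [ 0.4718 -0.0902  0.1766] F [-0.45  0.19 -0.51] gap 40.0 grip 0.0
```

View pics/knob.png

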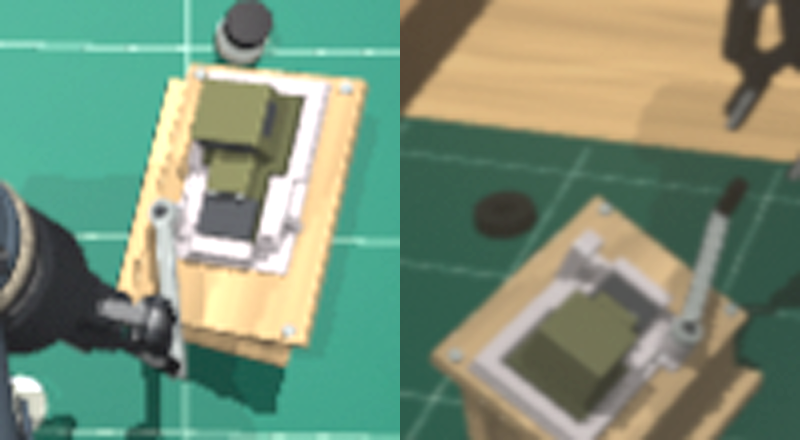

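>>> {"method": "step_arm", "body": {
  "motion": [
    [0, -0.03, 0, -0.04, 0.02, 0.4, 40],
    [0, 0, 0, 0, 0, 0.5, 40],
    [0, 0, 0, 0, 0, 0.5, 40],
    [0, 0, 0, 0, 0, 0.4, 40],
    [0, 0, 0, 0, 0, 0.25, 40],
    [0, 0, 0, 0, 0, 0.1, 40],
    [0, 0, 0, 0, 0, 0, 40]
  ]
}}

```text
t: 16.83
tool_pos: [0.4677, -0.1161, 0.13]
orientation: [-0.03, 0.112, 0.959, -0.257]
wrist_force: [-0.1, -0.6, 0.5]
finger_gap: 0.467
gripper_force: 0.0
```

>>> {"method": "step_arm", "body": {
  "motion": [
    [0, 0, 0, 0, 0, 0, 8],
    [0, 0, 0, 0, 0, 0, 8],
    [0, 0, 0, 0, 0, 0, 8],
    [0, 0, 0, 0, 0, 0, 8],
    [0, 0, 0, 0, 0, 0, 8],
    [0, 0, 0, 0, 0, 0, 8]
  ],
  "newtons": 20
}}

```text
t: 17.33
tool_pos: [0.4678, -0.1157, 0.1306]
orientation: [-0.029, 0.112, 0.959, -0.257]
wrist_force: [1.3, 0.4, 2.5]
finger_gap: 0.125
gripper_force: 20.6
```

```bash
python3 -c "
from h import *
knob(1.2273,55)
for th in np.linspace(1.2273,0,13): print(np.round([100*np.sin(th)/25,-100*np.cos(th)/25],3),end=' ')"
```

```text
tcp bed [114.5  -6.6  56.5] F bed [-1.2  0.6  2.5]
turn [-0.001  0.022 -0.007] shift now-axes [ 0.041 -0.013  0.061] after-turn axes [ 0.041 -0.013  0.061]
t 17.33 q [ 0.049  0.339 -0.304  1.084 -0.502  0.321] pos [ 0.4678 -0.1157  0.1306] F [1.33 0.42 2.5 ] gap 10.7 grip 20.6
[ 3.766 -1.347] [ 3.609 -1.725] [ 3.414 -2.084] [ 3.184 -2.422] [ 2.92  -2.734] [ 2.625 -3.018] [ 2.303 -3.27 ] [ 1.958 -3.488] [ 1.591 -3.67 ] [ 1.208 -3.813] [ 0.813 -3.917] [ 0.408 -3.979] [ 0. -4.]
```

>>> {"method": "step_arm", "body": {
  "motion": [
    [0, 0, 0, -0.157, -0.378, 0, 8],
    [0, 0, 0, -0.195, -0.359, 0, 8],
    [0, 0, 0, -0.23, -0.338, 0, 8],
    [0, 0, 0, 0, 0, 0, 8]
  ]
}}

```text
t: 17.67
tool_pos: [0.4773, -0.1431, 0.1447]
orientation: [-0.028, 0.112, 0.959, -0.257]
wrist_force: [2.5, 1.9, 1.2]
finger_gap: 0.129
gripper_force: 20.7
```

```bash
python3 -c "
from h import *
knob(1.2273*.75,56)"
```

```text
tcp bed [99.  21.7 56.5] F bed [-2.  -1.5  2.2]
turn [-0.003  0.024 -0.024] shift now-axes [0.078 0.044 0.018] after-turn axes [0.078 0.044 0.018]
t 17.67 q [-0.005  0.332 -0.271  1.093 -0.51   0.261] pos [ 0.4773 -0.1431  0.1447] F [2.5  1.88 1.18] gap 11.0 grip 20.7
```

>>> {"method": "step_arm", "body": {
  "motion": [
    [0, 0, 0, -0.24, -0.29, 0, 8],
    [0, 0, 0, -0.28, -0.28, 0, 8],
    [0, 0, 0, -0.31, -0.25, 0, 8],
    [0, 0, 0, -0.34, -0.21, 0, 8],
    [0, 0, 0, -0.36, -0.18, 0, 8],
    [0, 0, 0, 0, 0, 0, 8]
  ]
}}

```text
t: 18.17
tool_pos: [0.5089, -0.1777, 0.1597]
orientation: [-0.029, 0.112, 0.959, -0.258]
wrist_force: [-1.1, 0.8, 5.4]
finger_gap: 0.123
gripper_force: 21.0
```

```bash
python3 -c "
from h import *
knob(1.2273/3,56)"
```

```text
tcp bed [60.3 52.  56.2] F bed [1.3 2.2 4.9]
turn [-0.016  0.02  -0.021] shift now-axes [0.036 0.008 0.009] after-turn axes [0.036 0.008 0.009]
t 18.17 q [-0.068  0.363 -0.179  1.12  -0.518  0.189] pos [ 0.5089 -0.1777  0.1597] F [-1.13  0.8   5.35] gap 10.5 grip 21.0
```

>>> {"method": "step_arm", "body": {
  "motion": [
    [0, 0, 0, -0.37, -0.14, 0, 8],
    [0, 0, 0, -0.39, -0.1, 0, 8],
    [0, 0, 0, -0.4, -0.06, 0, 8],
    [0, 0, 0, -0.2, -0.01, 0, 8],
    [0, 0, 0, -0.1, 0, 0, 8],
    [0, 0, 0, 0, 0, 0, 8]
  ]
}}

```text
t: 18.67
tool_pos: [0.5421, -0.1935, 0.1642]
orientation: [-0.029, 0.112, 0.959, -0.26]
wrist_force: [-2.1, -7.2, 9.6]
finger_gap: 0.125
gripper_force: 21.2
```

```bash
python3 -c "
from h import *
knob(0,56)"
```

```text
tcp bed [24.4 61.  56.3] F bed [ 0.4 11.3  4.6]
turn [-0.05   0.019 -0.024] shift now-axes [-0.119  0.04   0.011] after-turn axes [-0.119  0.04   0.011]
t 18.67 q [-0.09   0.411 -0.09   1.15  -0.523  0.165] pos [ 0.5421 -0.1935  0.1642] F [-2.06 -7.21  9.63] gap 10.7 grip 21.2
```

>>> {"method": "step_arm", "body": {
  "motion": [
    [0, 0, 0, -0.06, -0.05, 0, 8],
    [0, 0, 0, -0.06, 0, 0, 8],
    [0, 0, 0, 0, 0, 0, 8]
  ]
}}

```text
t: 18.92
tool_pos: [0.5444, -0.1944, 0.1643]
orientation: [-0.029, 0.112, 0.959, -0.259]
wrist_force: [-1.6, -3.2, 8.1]
finger_gap: 0.126
gripper_force: 21.1
```

>>> {"method": "step_arm", "body": {
  "motion": [
    [0, 0, 0, -0.05, 0, 0, 8],
    [0, 0, 0, 0, 0, 0, 8]
  ]
}}

```text
t: 19.08
tool_pos: [0.5455, -0.1947, 0.1644]
orientation: [-0.029, 0.112, 0.959, -0.259]
wrist_force: [-1.8, -4.9, 8.1]
finger_gap: 0.126
gripper_force: 21.1
```

```bash
python3 -c "
from h import *
knob(0,56)"
```

```text
tcp bed [20.8 61.4 56.2] F bed [0.6 8.5 4.4]
turn [-0.035  0.012 -0.014] shift now-axes [0.023 0.056 0.007] after-turn axes [0.023 0.056 0.007]
t 19.08 q [-0.092  0.417 -0.08   1.153 -0.522  0.162] pos [ 0.5455 -0.1947  0.1644] F [-1.76 -4.87  8.09] gap 10.8 grip 21.1
```

>>> {"method": "step_arm", "body": {
  "motion": [
    [0, 0, 0, -0.05, -0.03, 0, 8],
    [0, 0, 0, -0.05, 0, 0, 8],
    [0, 0, 0, 0, 0, 0, 8]
  ]
}}

```text
t: 19.33
tool_pos: [0.5481, -0.1955, 0.1644]
orientation: [-0.029, 0.112, 0.959, -0.258]
wrist_force: [-0.9, -2.7, 6.3]
finger_gap: 0.13
gripper_force: 21.0
```

>>> {"method": "step_arm", "body": {
  "motion": [
    [0, 0, 0, -0.05, 0, 0, 8],
    [0, 0, 0, -0.05, 0, 0, 8],
    [0, 0, 0, 0, 0, 0, 8]
  ]
}}

```text
t: 19.58
tool_pos: [0.5504, -0.1961, 0.1645]
orientation: [-0.029, 0.112, 0.959, -0.258]
wrist_force: [-1.4, -1.4, 6.5]
finger_gap: 0.128
gripper_force: 21.0
```

Run:
```python
from h import *
import cv2
knob(0,56)
im=[]
for n,x,y in(("top",300,150),("scene",155,150)):
    a=imaging.read_camera(n)[y:y+110,x:x+100,::-1]; a=cv2.convertScaleAbs(cv2.resize(a,None,fx=4,fy=4,interpolation=cv2.INTER_CUBIC),alpha=1.3,beta=15); im.append(a)
cv2.imwrite("pics/latch.png",np.hstack(im))
```

```text
tcp bed [15.7 61.6 56.2] F bed [1.  4.7 4.8]
turn [-0.026  0.013 -0.012] shift now-axes [0.228 0.065 0.006] after-turn axes [0.228 0.065 0.007]
t 19.58 q [-0.094  0.424 -0.067  1.157 -0.521  0.159] pos [ 0.5504 -0.1961  0.1645] F [-1.39 -1.41  6.54] gap 10.9 grip 21.0
```

View pics/latch.png

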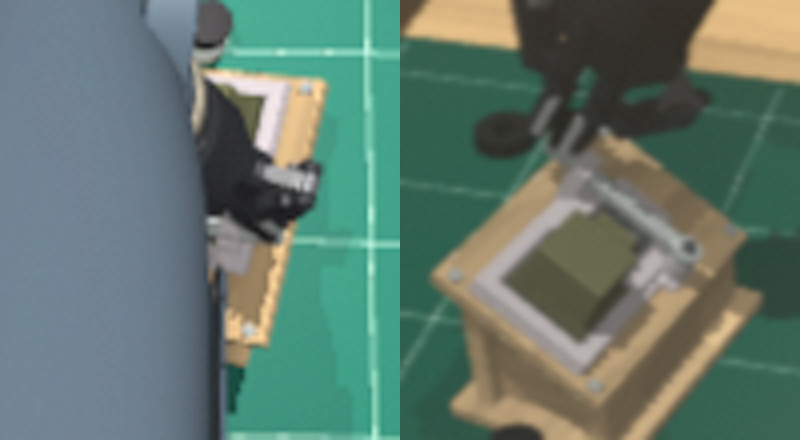

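Run:
```python
from h import *
for th in(-.05,0,.05,.1,.2):
    L=np.array([(21.4+r*np.sin(th),-40+r*np.cos(th),27) for r in(0,80,95)])/1e3@B.T+P
    L=np.vstack([L,P+B@(np.array([21.4+100*np.sin(th),-40+100*np.cos(th),55])/1e3)])
    print(th,np.round((proj("scene",L)-[155,150]+.4)*4+[400,0]).tolist())
```

```text
-0.05 [[688.0, 248.0], [578.0, 168.0], [558.0, 152.0], [567.0, 119.0]]
0 [[688.0, 248.0], [582.0, 164.0], [562.0, 148.0], [571.0, 115.0]]
0.05 [[688.0, 248.0], [586.0, 160.0], [567.0, 144.0], [576.0, 111.0]]
0.1 [[688.0, 248.0], [590.0, 157.0], [572.0, 140.0], [581.0, 106.0]]
0.2 [[688.0, 248.0], [599.0, 151.0], [582.0, 133.0], [592.0, 99.0]]
```

>>> {"method": "step_arm", "body": {
  "motion": [
    [0, 0, 0, -0.05, 0, 0, 8],
    [0, 0, 0, -0.05, 0, 0, 8],
    [0, 0, 0, 0, 0, 0, 8]
  ]
}}

```text
t: 19.93
tool_pos: [0.5517, -0.1965, 0.1643]
orientation: [-0.03, 0.112, 0.959, -0.258]
wrist_force: [-5.6, -0.3, 9.8]
finger_gap: 0.133
gripper_force: 21.2
```

>>> {"method": "step_arm", "body": {
  "motion": [
    [0, 0, 0, -0.05, 0, 0, 8],
    [0, 0, 0, -0.05, 0, 0, 8],
    [0, 0, 0, 0, 0, 0, 8]
  ]
}}

```text
t: 20.18
tool_pos: [0.5522, -0.1968, 0.1641]
orientation: [-0.032, 0.111, 0.959, -0.258]
wrist_force: [-13.5, 3.8, 13.0]
finger_gap: 0.125
gripper_force: 21.6
```

Run:
```python
from h import *
import cv2
knob(0,56)
a=imaging.read_camera("scene")[165:215,185:245,::-1]
cv2.imwrite("pics/latch2.png",cv2.convertScaleAbs(cv2.resize(a,None,fx=10,fy=10,interpolation=cv2.INTER_CUBIC),alpha=1.3,beta=15))
```

```text
tcp bed [13.8 61.7 55.7] F bed [14.1  6.  11.6]
turn [-0.03  -0.039  0.017] shift now-axes [ 0.302  0.068 -0.009] after-turn axes [ 0.302  0.068 -0.01 ]
t 20.18 q [-0.095  0.431 -0.057  1.166 -0.521  0.158] pos [ 0.5522 -0.1968  0.1641] F [-13.54   3.82  13.01] gap 10.7 grip 21.6
```

>>> {"method": "step_arm", "body": {
  "motion": [
    [0, 0, 0, 0.07, 0, 0, 8],
    [0, 0, 0, 0, 0, 0, 8],
    [0, 0, 0, 0, 0, 0, 28],
    [0, 0, 0, 0, 0, 0, 28],
    [0, 0, 0, 0, 0, 0, 28],
    [0, 0, 0, 0, 0, -0.2, 28],
    [0, 0, 0, 0, 0, -0.4, 28],
    [0, 0, 0, 0, 0, -0.8, 28],
    [0, 0, 0, 0, 0, -1, 28],
    [0, 0, 0, 0, 0, -1, 28],
    [0, 0, 0, -0.8, 0, -1, 28],
    [0, 0, 0, 0, 0, -1, 28],
    [0, 0, 0, 0, 0, 0, 28]
  ]
}}

```text
t: 21.32
tool_pos: [0.5904, -0.1327, 0.2846]
orientation: [-0.026, 0.112, 0.96, -0.257]
wrist_force: [-0.0, 0.3, -0.1]
finger_gap: 0.33
gripper_force: 0.0
```

Run:
```python
from h import *
import cv2
knob(0,56)
im=[]
for n,x,y in(("top",300,150),("scene",155,150)):
    a=imaging.read_camera(n)[y:y+110,x:x+100,::-1]; a=cv2.convertScaleAbs(cv2.resize(a,None,fx=4,fy=4,interpolation=cv2.INTER_CUBIC),alpha=1.3,beta=15); im.append(a)
cv2.imwrite("pics/end.png",np.hstack(im))
for th in(-.05,0,.05,.1,.2):
    L=np.array([(21.4,-40,27),(21.4+100*np.sin(th),-40+100*np.cos(th),55)])/1e3@B.T+P
    print(th,np.round((proj("scene",L)-[155,150]+.4)*4+[400,0]).tolist(),np.round((proj("top",L)-[300,150]+.4)*4).tolist())
```

```text
tcp bed [ -8.6  60.3 195.7] F bed [ 0.1 -0.3  0.1]
turn [ 0.01   0.066 -0.02 ] shift now-axes [1.239e+00 5.000e-03 5.579e+00] after-turn axes [1.201 0.013 5.587]
t 21.32 q [ 0.012  0.442  0.276  1.536 -0.508  0.278] pos [ 0.5904 -0.1327  0.2846] F [-0.02  0.31 -0.1 ] gap 28.2 grip 0.0
-0.05 [[688.0, 248.0], [567.0, 119.0]] [[121.0, 211.0], [255.0, 211.0]]
0 [[688.0, 248.0], [571.0, 115.0]] [[121.0, 211.0], [254.0, 219.0]]
0.05 [[688.0, 248.0], [576.0, 111.0]] [[121.0, 211.0], [252.0, 227.0]]
0.1 [[688.0, 248.0], [581.0, 106.0]] [[121.0, 211.0], [249.0, 235.0]]
0.2 [[688.0, 248.0], [592.0, 99.0]] [[121.0, 211.0], [243.0, 251.0]]
```

View pics/end.png

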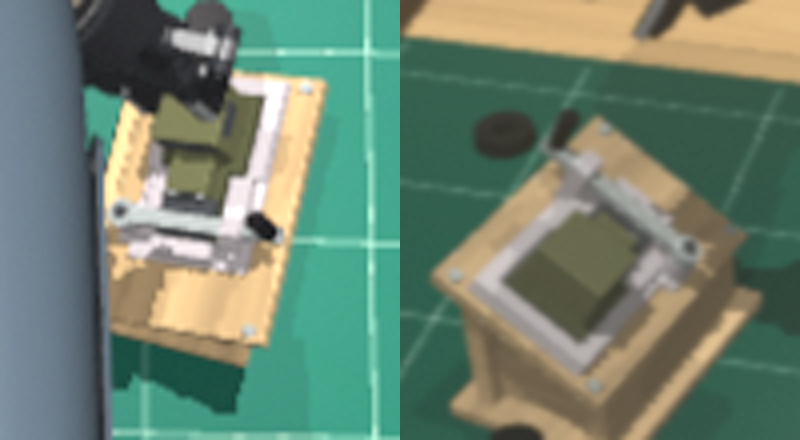

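The end picture shows the cab in the pocket. The knob top is at (255,218) in the top crop and (572,114) in the scene crop, which matches the closed latch angle. The gripper is clear, so I am handing in.

```bash
python3 -c "
from bench import job
print(job.close_job())"
```

```text
the job is handed in; nothing more can be done
None
```

The cab is seated in the jig pocket with its nose to the stop, the latch is closed against its hard stop, and the gripper is clear; I handed the job in at about 21 s and saw no verdict.

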